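Shut off the green gas valve at the fuel-cell bench

ROBOT

A 6-joint arm with a two-finger parallel gripper is mounted at the origin on the work surface. World frame = base frame: x ahead of the robot, y to its left, z up, the work surface at z = 0. Lengths are in m, angles in rad, forces in N, time in s.
With the tool pointing down it reaches from about 0.325 to 0.775 m from the base axis. Payload 9.3 kg.
Tool frame: the origin (TCP) lies between the finger pads; the fingertips stand env.tips_ahead ahead of it and the grasp point (between the pads) lies 5 mm behind it (env.tips_ahead is the distance from the TCP to the fingertips, in m); z points along the fingers, y is the line along which they close (so a half turn about z gives the same grasp; the last joint's range is limited). The gripper opens to 85 mm and grips with 20 to 120 N. Pads are 22 mm wide; open, the fingers measure 114 mm over their backs; the gripper's body (76 mm by 85 mm) begins 54 mm behind the grasp point. The pads swing forward as they close: fully open they stand 13 mm farther back than shut.
Start: joints at [1.051, 0.259, 0.021, 1.334, 0, 1.418], TCP at [0.197, 0.513, 0.245] pointing down, gripper open.
Joint ranges: [-3.04, 3.04], [-0.91, 1.82], [-1.04, 1.36], [-1.92, 1.95], [-1.52, 1.45], [-3.14, 3.14]. Speed limits (rad/s): [2.22, 2.22, 2.79, 3.14, 3.14, 3.14].

INTERFACE

Orientations are given as a rotation vector (axis times angle).
In Python, from rig import state, vision, env gives the robot as it stands.
- The arm moves only by the tool send_rows, never from a script. Its argument "deltas" is a list that holds one entry, the list of rows, each a list of 7 numbers: the shift along the tool's x, y, z as a fraction of full scale, then the turn, a rotation vector about the tool's x, y, z as a fraction of full scale, then the opening, from 0 (shut) to 1 (fully open). A call has 1 to 12 rows; each row shifts and turns the commanded pose from where the row before left it, along the tool's axes as they then stand; what a row does not reach is not made up. Full scale, the value 1, is 0.02 m for a shift and 5 degrees for a turn. A row lasts 1/10 s, in which the tool goes at most 50 mm and 8.59 degrees, less where a joint would pass 70% of its speed; a pose out of reach is approached as far as the arm can. A call with a number of a shift or a turn outside -1 to 1 is refused whole. A call with a gripper value outside its range is refused whole. The fingers move at their own pace and stop on an object; "force" is the grip in N (left out, the last holds). Time passes only in rows, so rows that do not move let the fingers close. It gives the time, the measured TCP pose, the force, the opening and the grip force at its end, in the units of the state.
- state(): the state, without advancing time (a new reading comes with each control period).
- vision.grab_frame(name): name is "scene" or "top" or "wrist"; returns a dict with "img" (480x640x3 uint8, red, green, blue), "fx", "fy", "cx", "cy" (pixels), "rvec" (rotation vector, rad) and "tvec" (3), from world to camera coordinates, as OpenCV has them. Camera axes: x right, y down, z forward; pixel columns grow to the right and rows downward; lengths in m; the calibration is good to about 2 mm. A picture is of the moment at which its call begins. There is no depth.
- env.job_done(): hands the job in; it is judged then, once.
The state is a dict: "time_s": time; "qpos": joint angles; "qvel": joint speeds; "joint_torque": joint torques, N m; "tool_pos": TCP position; "eef_rot": TCP orientation; "wrist_force": force on the tool from outside, world axes, zero at the start; "moment": the same for the moment, N m; "width": finger opening in m; "gripper_force": force on a finger pad.
Only numpy, scipy, OpenCV 4.12 (cv2) and the standard library are available. Lean on these libraries where they do the work, as an engineer would, in place of code of your own. Each camera call takes 0.05 s, during which the arm holds its last target. There are 200 camera calls.

TASK

Shut off the green gas valve on the bench: turn its green handwheel clockwise (seen from above) until it is fully closed against its stop, about one full turn, letting go and taking a fresh hold of the wheel on the way. Leave the red valve's wheel as it is, do not shift or tip the fuel cell, the beaker or the screwdriver, and let go of the wheel when done.

Things in the scene. Friction and masses are not known exactly. Their poses are not given: they have to be found in the camera images.
- green_wheel (a joint): angle of the green handwheel, rad: 0 fully open (hard stop), growing clockwise seen from above, 6.9 fully closed (hard stop). Starts between 0 and 0.6. Stiff (0.15 N m friction), stays where left. The red needle of the gauge beside it falls with it, anticlockwise, 0.68 times as far, to the red zero mark.
- green_wheel_center (a point): centre of the green six-lobed handwheel, half-way up its 22 mm thickness, 127 mm above the bench. Disc 50 mm across plus six round lobes (radius 6, centres 25 mm from the vertical axis, 60 deg apart): 62 mm over lobe tips, 55 mm over lobe pairs, gripped like a hexagon. Turns with the wheel: x points along the white-marked lobe, z up; 55 mm grips close along 30, 90 or 150 deg from x.
- green_valve: fixed valve with the green wheel. Origin on the bench under the wheel's axis, z up. Base plate 200 x 110 x 12 mm, from x -65 to +135 mm. Under the wheel (underside 116 mm up) a 14 mm stem, clear down to 80 mm, then brass 32 to 46 mm wide. Round gauge, 64 mm diameter, top 60 mm up, centred at x +100 mm.
- red_wheel_center (a point): centre of the red handwheel of the other, otherwise identical valve (which also stands fixed on the bench), 127 mm above the bench; not to be turned.
- red_wheel_mark (a point): outer end of the white mark on top of the red wheel, 28 mm from its axis.
- fuel_cell_center (a point): centre of the loose fuel cell, a brass and black block 72 x 90 x 90 mm standing on the bench with bolts through it.
- beaker_center (a point): centre of the loose glass beaker, 64 mm in diameter and 85 mm tall, standing on the bench.
- screwdriver_grip (a point): handle of the loose screwdriver with a blue handle, lying on the bench.
Mind the look-alikes: they are no part of the job. What is shaped like the green_valve but orange is not meant.

How it is judged:
By the outcome, as a careful person would: the job done as asked, in the order asked, and still so for the second after the job is handed in, with the robot touching nothing.
It also fails if it takes over 67 s, if anything falls off the work surface, if the arm or the gripper's body presses on something with over 40 N, if the wrist force passes 120 N, or if a joint passes its speed limit or range.

## Working session

There is one attempt and no reset: what is moved stays moved. The work goes in short steps, Python scripts to look and compute and a tool call to move; the robot and the scene stay as the last step left them, time stands still between calls to the robot, and variables do not carry over. Pictures are saved under pics/ and viewed, at most 10 in all, crops included, and the job is handed in when it is done.

Besides the shell and the picture viewer there is one more tool, called after "Request:" by a JSON object that holds its "op" and its "data". send_rows: Moves the arm, as the interface text tells. Its arguments: {"type":"object","properties":{"deltas":{"type":"array","items":{"type":"array","items":{"type":"array","items":{"type":"number","minimum":-1,"maximum":1}}}},"force":{"type":"number"}},"required":["deltas"]}

```bash
mkdir -p pics; ls; python3 - <<'E'
from rig import state, vision, env
import cv2
s=state();print(s,env.tips_ahead)
for n in("top","scene"):
    f=vision.grab_frame(n);cv2.imwrite(f"pics/{n}0.png",f["img"][:,:,::-1]);print({k:f[k] for k in f if k!="img"})
E
```

```text
pics
{'time_s': 0.0, 'qpos': array([1.05138435e+00, 2.59181987e-01, 2.07661632e-02, 1.33367818e+00,
       1.86646253e-05, 1.41820915e+00]), 'qvel': array([-9.75344628e-05, -3.59382807e-04,  1.21184525e-03, -1.15452955e-03,
       -1.07433531e-03,  4.24619295e-04]), 'joint_torque': array([ 1.53427245e-03, -5.55644846e+01,  3.44528854e+01,  1.35814396e-02,
       -5.20257757e-07,  2.62262404e-06]), 'tool_pos': array([0.19712556, 0.51319032, 0.24467342]), 'eef_rot': array([-5.72900521e-01, -3.08846028e+00,  1.91445670e-03]), 'wrist_force': array([-0.03057003,  0.04714005,  0.34873061]), 'moment': array([-0.0138265 ,  0.02686915,  0.01000952]), 'gripper_force': 0.0, 'width': 0.08534972610371674} 0.014
{'fx': 483.8905829069505, 'fy': 483.8905829069505, 'cx': 310.4510974807649, 'cy': 237.8907129964477, 'rvec': array([ 2.1653966 , -2.12228784,  0.13897559]), 'tvec': array([-0.0910824 ,  0.52411895,  1.27922884])}
{'fx': 547.9143179859301, 'fy': 547.9143179859301, 'cx': 323.14211589855876, 'cy': 238.4810114253539, 'rvec': array([ 1.93668492,  1.70685635, -0.593538  ]), 'tvec': array([ 0.03718856, -0.36386131,  2.10036908])}
```

View pics/top0.png

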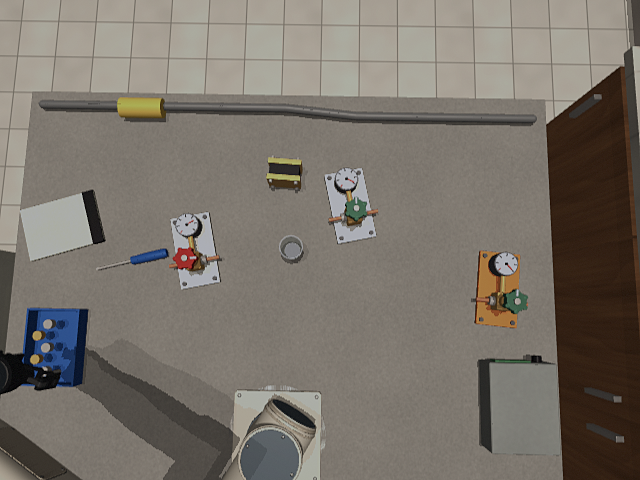

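View pics/scene0.png

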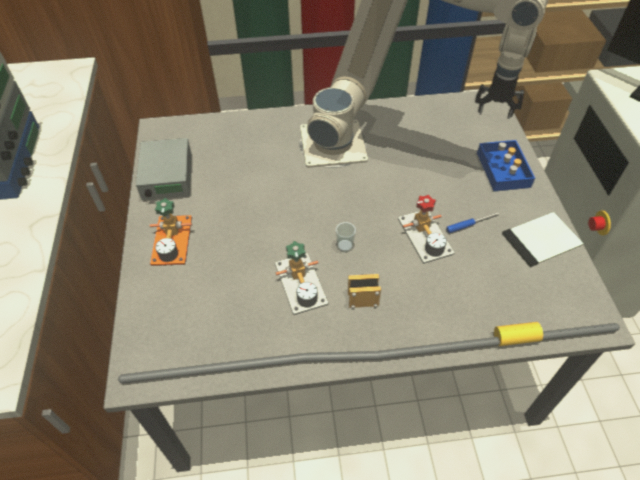

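The top view shows the green wheel on a white plate at (356,209), with its gauge at (346,180). The look-alike on the orange plate is at (515,301), red wheel (184,259), beaker (291,249), fuel cell (284,173) and screwdriver (150,256).

```bash
cat > h.py <<'E'
from rig import state, vision, env
import cv2, numpy as np
from scipy.spatial.transform import Rotation as R
def ray(f,uv,z):
    Rm=cv2.Rodrigues(f["rvec"])[0]; c=-Rm.T@f["tvec"]
    d=Rm.T@np.array([(uv[0]-f["cx"])/f["fx"],(uv[1]-f["cy"])/f["fy"],1]); return c+d*(z-c[2])/d[2]
def proj(f,p):
    q=cv2.Rodrigues(f["rvec"])[0]@np.array(p)+f["tvec"]; return np.array([f["fx"]*q[0]/q[2]+f["cx"],f["fy"]*q[1]/q[2]+f["cy"]])
def green(f,box):
    h=cv2.cvtColor(f["img"],cv2.COLOR_RGB2HSV); m=cv2.inRange(h,(60,70,25),(95,255,255))
    k=np.zeros_like(m); k[box[1]:box[3],box[0]:box[2]]=255; m=m&k
    c=max(cv2.findContours(m,cv2.RETR_EXTERNAL,cv2.CHAIN_APPROX_NONE)[0],key=cv2.contourArea)
    return m,c
E
python3 - <<'E'
from h import *
for n,b in(("top",(330,190,385,230)),("scene",(275,235,315,262))):
    f=vision.grab_frame(n);m,c=green(f,b);(u,r)=cv2.minEnclosingCircle(c);print(n,u,r,ray(f,u,.13),cv2.boundingRect(c))
    if n=="top":
        for k,p,z in(("gauge",(346,180),.06),("red",(184,259),.138),("beaker",(291,249),.08),("fc",(284,173),.09),("sd",(150,256),.015)):print(k,ray(f,p,z))
        for p in((325,172),(359,167),(376,235),(338,243)):print(ray(f,p,.012))
E
```

```text
top (355.74139404296875, 208.5689697265625) 11.672821998596191 [ 0.59018259 -0.19524027  0.13      ] (345, 198, 22, 23)
gauge [ 0.68298926 -0.17396193  0.06      ]
red [0.45216208 0.2328802  0.138     ]
beaker [ 0.48931755 -0.03070388  0.08      ]
fc [ 0.69109696 -0.00725043  0.09      ]
sd [0.46982724 0.36101381 0.015     ]
[ 0.7178822  -0.11740149  0.012     ]
[ 0.73417101 -0.21318378  0.012     ]
[ 0.54088502 -0.26150846  0.012     ]
[ 0.51649616 -0.15666331  0.012     ]
scene (295.0, 249.5) 8.381627082824707 [ 0.58615937 -0.19467997  0.13      ] (287, 242, 17, 14)
```

Request:
{"op": "send_rows", "data": {"deltas": [[[-0.5, -0.42, -0.2, 0, 0, 0, 1], [-1, -0.84, -0.2, 0, 0, 0, 1], [-1, -0.84, -0.2, 0, 0, 0, 1], [-1, -0.84, -0.2, 0, 0, 0, 1], [-1, -0.84, -0.2, 0, 0, 0, 1], [-1, -0.84, -0.2, 0, 0, 0, 1], [-1, -0.84, -0.2, 0, 0, 0, 1], [-1, -0.84, -0.2, 0, 0, 0, 1], [-1, -0.84, -0.2, 0, 0, 0, 1], [-1, -0.84, -0.2, 0, 0, 0, 1], [-1, -0.84, -0.2, 0, 0, 0, 1], [-1, -0.84, -0.2, 0, 0, 0, 1]]]}}

```text
time_s: 1.4
tool_pos: [0.3428, 0.2489, 0.2938]
eef_rot: [0.573, 3.088, 0.0]
wrist_force: [-0.3, -0.2, -0.4]
width: 0.0854
gripper_force: 0.0
```

Request:
{"op": "send_rows", "data": {"deltas": [[[-1, -0.84, 0, 0, 0, 0, 1], [-1, -0.84, 0, 0, 0, 0, 1], [-1, -0.84, 0, 0, 0, 0, 1], [-1, -0.84, 0, 0, 0, 0, 1], [-1, -0.84, 0, 0, 0, 0, 1], [-1, -0.84, 0, 0, 0, 0, 1], [-1, -0.84, 0, 0, 0, 0, 1], [-1, -0.84, 0, 0, 0, 0, 1], [-1, -0.84, 0, 0, 0, 0, 1], [-1, -0.84, 0, 0, 0, 0, 1], [-1, -0.84, 0, 0, 0, 0, 1], [-1, -0.84, 0, 0, 0, 0, 1]]]}}

```text
time_s: 2.6
tool_pos: [0.4942, -0.0253, 0.2936]
eef_rot: [0.573, 3.089, -0.0]
wrist_force: [0.4, 0.1, 0.1]
width: 0.0859
gripper_force: 0.0
```

Request:
{"op": "send_rows", "data": {"deltas": [[[-1, -0.84, 0, 0, 0, 0, 1], [-1, -0.84, 0, 0, 0, 0, 1], [-1, -0.84, 0, 0, 0, 0, 1], [-1, -0.84, 0, 0, 0, 0, 1], [-1, -0.84, 0, 0, 0, 0, 1], [-1, -0.84, 0, 0, 0, 0, 1], [-0.9, -0.8, 0, 0, 0, 0, 1], [-0.6, -0.5, 0, 0, 0, 0, 1], [0, 0, 0, 0, 0, 0, 1], [0, 0, 0, 0, 0, 0, 1]]]}}

```text
time_s: 3.6
tool_pos: [0.5883, -0.1961, 0.2932]
eef_rot: [-0.574, -3.088, -0.0]
wrist_force: [0.6, 0.5, 0.1]
width: 0.0852
gripper_force: 0.0
```

```bash
python3 - <<'E'
from h import *
s=state();print(s["time_s"],s["qpos"].round(3),s["tool_pos"],s["wrist_force"]);print(R.from_rotvec(s["eef_rot"]).as_matrix().round(3))
f=vision.grab_frame("wrist");cv2.imwrite("pics/w1.png",f["img"][:,:,::-1]);print(proj(f,(.589,-.195,.138)))
E
```

```text
3.6 [-0.457  0.377  0.315  1.509  0.    -0.089] [ 0.58830532 -0.19611621  0.29322046] [0.56768755 0.45053142 0.07241635]
[[-0.933  0.359 -0.001]
 [ 0.359  0.933  0.   ]
 [ 0.001  0.    -1.   ]]
[320.58987464 224.71732736]
```

View pics/w1.png

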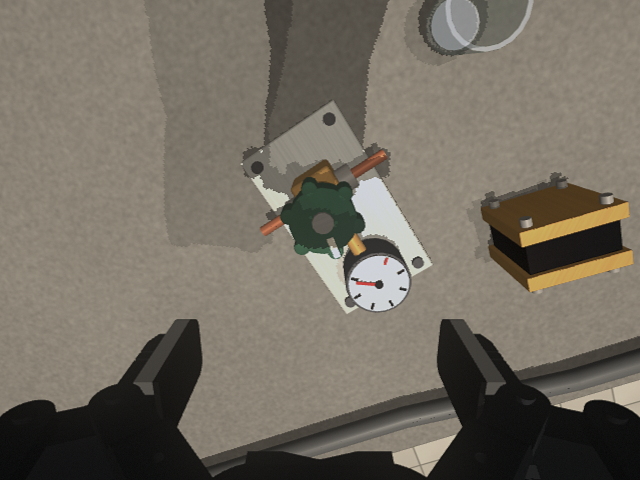

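The wrist view shows the green wheel at (322,222), its white-marked lobe toward (335,251), and the gauge at (379,284) with its needle pointing left and red zero mark at (386,261).

```bash
cat >> h.py <<'E'
def wheel(f,guess=(.589,-.195,.13)):
    u,v=proj(f,guess).astype(int); m,c=green(f,(max(u-60,0),max(v-60,0),u+60,v+60))
    h=cv2.convexHull(c); ctr,_=cv2.minEnclosingCircle(h); P=ray(f,ctr,.13)
    # contour in the wheel plane: 6-fold phase of radius
    X=np.array([ray(f,p,.132)[:2] for p in c[:,0].astype(float)])-P[:2]
    a=np.arctan2(X[:,1],X[:,0]); r=np.hypot(*X.T)
    ph=np.degrees(np.angle(np.sum((r-r.mean())*np.exp(6j*a))))/6
    hs=cv2.cvtColor(f["img"],cv2.COLOR_RGB2HSV)
    k=np.zeros_like(m); cv2.circle(k,tuple(int(x) for x in ctr),44,255,-1)
    k=k&cv2.inRange(hs,(0,0,150),(179,60,255))
    out=[]
    for d in cv2.findContours(k,cv2.RETR_EXTERNAL,cv2.CHAIN_APPROX_NONE)[0]:
        if cv2.contourArea(d)>8:
            q=d[:,0].mean(0); w=ray(f,q,.138)[:2]-P[:2]; out.append((q.round(),cv2.contourArea(d),round(np.hypot(*w)*1e3,1),round(np.degrees(np.arctan2(w[1],w[0])),1)))
    return P,r.min()*1e3,r.max()*1e3,ph,out
E
python3 - <<'E'
from h import *
f=vision.grab_frame("wrist");print(wheel(f))
hub=ray(f,(322,223),.138);print(hub)
mk=ray(f,(335,251),.138);d=mk-hub;print(mk,np.hypot(*d[:2]),np.degrees(np.arctan2(d[1],d[0])))
print(f["tvec"],cv2.Rodrigues(f["rvec"])[0].round(2), -cv2.Rodrigues(f["rvec"])[0].T@f["tvec"])
E
```

```text
(array([ 0.57279946, -0.18450376,  0.13      ]), np.float64(5.049924584957953), np.float64(19.213352550496644), np.float64(-18.86283241751285), [(array([284., 199.]), 45.0, np.float64(29.3), np.float64(-111.1)), (array([361., 197.]), 421.5, np.float64(24.8), np.float64(72.1))])
[ 0.58828256 -0.19315923  0.138     ]
[ 0.61157587 -0.19185089  0.138     ] 0.023330025327683336 3.214828039069024
[-0.02821158 -0.643054    0.23193443] [[ 0.36  0.93  0.  ]
 [ 0.89 -0.34  0.31]
 [ 0.29 -0.11 -0.95]] [ 0.51191345 -0.16627386  0.42238081]
```

```bash
python3 - <<'E'
from h import *
f=vision.grab_frame("wrist");h=cv2.cvtColor(f["img"],cv2.COLOR_RGB2HSV)
for p in((300,215),(340,215),(345,230),(322,222),(335,250),(320,243)):print(p,f["img"][p[1],p[0]],h[p[1],p[0]])
m=cv2.inRange(h,(60,70,8),(95,255,255));m[:,:270]=0;m[:,375:]=0;m[:170]=0;m[265:]=0
m=cv2.morphologyEx(m,cv2.MORPH_OPEN,np.ones((3,3)))
c=max(cv2.findContours(m,0,1)[0],key=cv2.contourArea);ctr,r=cv2.minEnclosingCircle(c);print(ctr,r,ray(f,ctr,.13))
v=f["img"].copy();cv2.drawContours(v,[c],-1,(255,0,0),1);cv2.imwrite("pics/w2.png",cv2.resize(v[170:320,260:430],None,fx=4,fy=4,interpolation=2)[:,:,::-1])
E
```

```text
(300, 215) [46 58 47] [63 53 58]
(340, 215) [47 61 50] [66 59 61]
(345, 230) [48 61 50] [65 54 61]
(322, 222) [95 90 83] [18 32 95]
(335, 250) [208 212 218] [108  12 218]
(320, 243) [47 60 49] [65 55 60]
(321.5, 199.5) 12.349188804626465 [ 0.57397513 -0.18773817  0.13      ]
```

View pics/w2.png

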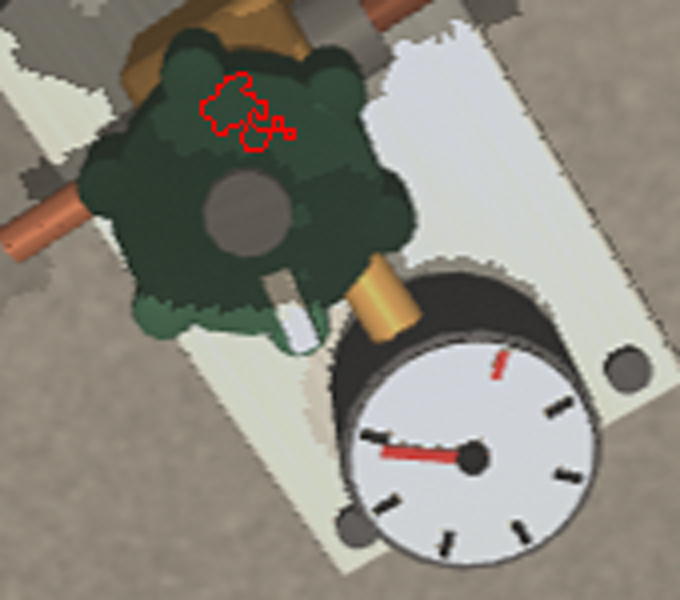

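The crop puts the hub at full-image (322,223) and the white mark from (329,239) to (336,257). The needle points left with about 257° to fall, so the wheel is at about 0.3 rad. I'll unwind the wrist first, then look again.

Request:
{"op": "send_rows", "data": {"deltas": [[[0, 0, 0, 0, 0, -1, 1], [0, 0, 0, 0, 0, -1, 1], [0, 0, 0, 0, 0, -1, 1], [0, 0, 0, 0, 0, -1, 1], [0, 0, 0, 0, 0, -1, 1], [0, 0, 0, 0, 0, -1, 1], [0, 0, 0, 0, 0, -1, 1], [0, 0, 0, 0, 0, -1, 1], [0, 0, 0, 0, 0, -1, 1], [0, 0, 0, 0, 0, -1, 1], [0, 0, 0, 0, 0, -1, 1], [0, 0, 0, 0, 0, -1, 1]]]}}

```text
time_s: 4.95
tool_pos: [0.5886, -0.195, 0.2938]
eef_rot: [-1.055, 2.959, -0.0]
wrist_force: [-0.0, -0.1, -0.3]
width: 0.0853
gripper_force: 0.0
```

Request:
{"op": "send_rows", "data": {"deltas": [[[0, 0, 0, 0, 0, -1, 1], [0, 0, 0, 0, 0, -1, 1], [0, 0, 0, 0, 0, -1, 1], [0, 0, 0, 0, 0, -1, 1], [0, 0, 0, 0, 0, -1, 1], [0, 0, 0, 0, 0, -1, 1], [0, 0, 0, 0, 0, -1, 1], [0, 0, 0, 0, 0, -1, 1], [0, 0, 0, 0, 0, -1, 1], [0, 0, 0, 0, 0, -1, 1], [0, 0, 0, 0, 0, -1, 1], [0, 0, 0, 0, 0, -1, 1]]]}}

```text
time_s: 6.15
tool_pos: [0.5886, -0.195, 0.2938]
eef_rot: [-2.393, 2.035, -0.001]
wrist_force: [-0.1, 1.0, -0.2]
width: 0.0854
gripper_force: 0.0
```

Request:
{"op": "send_rows", "data": {"deltas": [[[0, 0, 0, 0, 0, -1, 1], [0, 0, 0, 0, 0, -1, 1], [0, 0, 0, 0, 0, -1, 1], [0, 0, 0, 0, 0, -1, 1], [0, 0, 0, 0, 0, -0.8, 1], [0, 0, 0, 0, 0, 0, 1], [0, 0, 0, 0, 0, 0, 1]]]}}

```text
time_s: 6.85
tool_pos: [0.5888, -0.1953, 0.2937]
eef_rot: [-2.76, 1.501, -0.001]
wrist_force: [0.1, -0.7, 1.3]
width: 0.0854
gripper_force: 0.0
```

```bash
python3 - <<'E'
from h import *
s=state();M=R.from_rotvec(s["eef_rot"]).as_matrix();print(s["time_s"],s["qpos"].round(3),s["tool_pos"],s["wrist_force"],M.round(3),"yang",np.degrees(np.arctan2(M[1,1],M[0,1])))
f=vision.grab_frame("wrist");u=proj(f,(.5885,-.1945,.138));print(u)
u0,v0=(u-75).astype(int);print("off",u0,v0)
cv2.imwrite("pics/w3.png",cv2.resize(f["img"][max(v0,0):v0+150,u0:u0+150],None,fx=4,fy=4,interpolation=2)[:,:,::-1])
E
```

```text
6.85 [-0.455  0.377  0.316  1.509  0.    -2.601] [ 0.58876099 -0.19528758  0.29366117] [ 0.11388145 -0.67112851  1.25417227] [[ 0.543 -0.84   0.   ]
 [-0.84  -0.543 -0.   ]
 [ 0.    -0.    -1.   ]] yang -147.098746395608
[318.13491397 222.75047097]
off 243 147
```

View pics/w3.png

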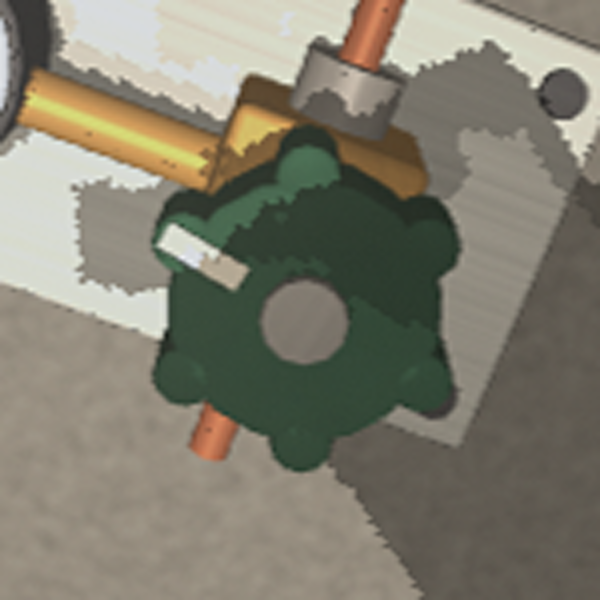

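The crop shows the hub at (304,321), the mark from (240,280) to (165,235), and lobe tops at (308,165), (428,240), (427,380), (303,443), (183,375), (175,245). Grip axis (image horizontal) runs between lobes.

```bash
python3 - <<'E'
from h import *
f=vision.grab_frame("wrist")
g=lambda p,z=.138:ray(f,(p[0]/4+243,p[1]/4+147),z)[:2]
for z in(.138,.142):print("hub",g((304,321),z))
a,b=g((240,280)),g((165,235));d=b-a;print("mark",a,b,np.hypot(*d),np.degrees(np.arctan2(d[1],d[0])))
L=[g(p) for p in((308,160),(432,240),(427,380),(303,443),(183,375),(178,240))];L=np.array(L)
c=L.mean(0);print("lobe ctr",c);w=L-c;print(np.hypot(*w.T)*1e3,np.degrees(np.arctan2(w[:,1],w[:,0])).round(1))
E
```

```text
hub [ 0.58619842 -0.1921529 ]
hub [ 0.58683806 -0.19314748]
mark [ 0.59989805 -0.19233656] [ 0.61538731 -0.19207795] 0.015491413278285454 0.956518668110113
lobe ctr [ 0.5873157  -0.19425831]
[26.81945143 25.67862656 25.94304748 25.76849958 25.49270607 25.72860304] [ -58.1 -117.8 -178.5  122.1   62.6    3.8]
```

Request:
{"op": "send_rows", "data": {"deltas": [[[-0.08, 0, 0.6, 0, 0, 0, 1], [0, 0, 1, 0, 0, 0, 1], [0, 0, 1, 0, 0, 0, 1], [0, 0, 1, 0, 0, 0, 1], [0, 0, 1, 0, 0, 0, 1], [0, 0, 1, 0, 0, 0, 1], [0, 0, 1, 0, 0, 0, 1], [0, 0, 1, 0, 0, 0, 1], [0, 0, 0.5, 0, 0, 0, 1], [0, 0, 0.5, 0, 0, 0, 1], [0, 0, 0, 0, 0, 0, 1]]]}}

```text
time_s: 8.05
tool_pos: [0.5878, -0.1943, 0.1204]
eef_rot: [2.76, -1.5, -0.002]
wrist_force: [-0.7, -0.2, 0.4]
width: 0.0856
gripper_force: 0.0
```

Request:
{"op": "send_rows", "data": {"deltas": [[[0, 0, 0, 0, 0, 0, 0.5], [0, 0, 0, 0, 0, 0, 0.3], [0, 0, 0, 0, 0, 0, 0.3], [0, 0, 0, 0, 0, 0, 0.3], [0, 0, 0, 0, 0, 0, 0.3], [0, 0, 0, 0, 0, 0, 0.3], [0, 0, 0, 0, 0, 0, 0.3]]], "force": 40}}

```text
time_s: 8.75
tool_pos: [0.5885, -0.1946, 0.1226]
eef_rot: [-2.76, 1.5, -0.003]
wrist_force: [-0.6, 2.0, 5.8]
width: 0.0534
gripper_force: 39.9
```

Request:
{"op": "send_rows", "data": {"deltas": [[[0, 0, 0, 0, 0, 0.3, 0.3], [0, 0, 0, 0, 0, 0.7, 0.3], [0, 0, 0, 0, 0, 1, 0.3], [0, 0, 0, 0, 0, 1, 0.3], [0, 0, 0, 0, 0, 1, 0.3], [0, 0, 0, 0, 0, 1, 0.3]]], "force": 60}}

```text
time_s: 9.35
tool_pos: [0.5881, -0.1946, 0.1228]
eef_rot: [-2.367, 2.065, -0.002]
wrist_force: [-5.0, 1.1, 8.4]
width: 0.0527
gripper_force: 59.2
```

```bash
python3 - <<'E'
from h import *
s=state();print(s)
f=vision.grab_frame("wrist");cv2.imwrite("pics/w4.png",f["img"][:,:,::-1])
E
```

```text
{'time_s': 9.35, 'qpos': array([-4.54784134e-01,  4.31301154e-01, -3.65581389e-02,  1.10151306e+00,
       -3.57769717e-04, -2.16159379e+00]), 'qvel': array([ 4.70691368e-04, -3.24190923e-03,  5.57604149e-05,  1.62032866e-03,
       -8.61221753e-04,  8.66288036e-01]), 'joint_torque': array([  0.15157218, -61.50015593,  31.35757685,  -1.58762097,
         0.28228727,  -1.24270409]), 'tool_pos': array([ 0.58807673, -0.19460434,  0.12275929]), 'eef_rot': array([-2.36724376e+00,  2.06533393e+00, -2.30596798e-03]), 'wrist_force': array([-4.96764044,  1.07084786,  8.35126926]), 'moment': array([0.16314159, 0.80646994, 0.22971406]), 'gripper_force': 59.21122133731842, 'width': 0.05268959191870588}
```

View pics/w4.png

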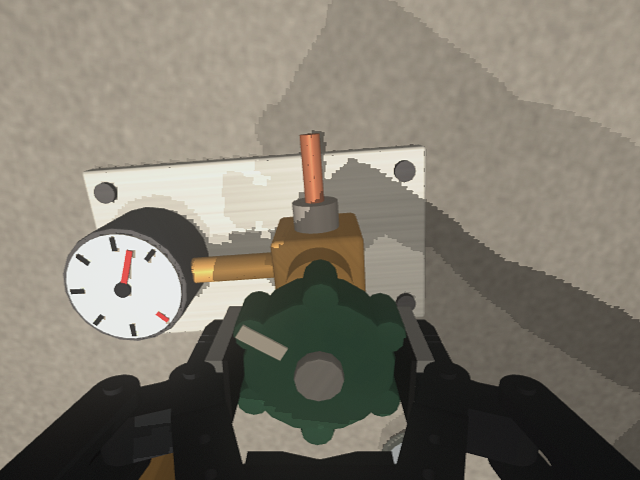

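The wheel is held squarely between the pads and turns with them: mark at (262,342), hub (319,377), and the needle now at (127,267) with the red zero at (162,317). Continuing.

Request:
{"op": "send_rows", "data": {"deltas": [[[0, 0, 0, 0, 0, 1, 0.3], [0, 0, 0, 0, 0, 1, 0.3], [0, 0, 0, 0, 0, 1, 0.3], [0, 0, 0, 0, 0, 1, 0.3], [0, 0, 0, 0, 0, 1, 0.3], [0, 0, 0, 0, 0, 1, 0.3], [0, 0, 0, 0, 0, 1, 0.3], [0, 0, 0, 0, 0, 1, 0.3], [0, 0, 0, 0, 0, 1, 0.3], [0, 0, 0, 0, 0, 1, 0.3], [0, 0, 0, 0, 0, 1, 0.3], [0, 0, 0, 0, 0, 1, 0.3]]]}}

```text
time_s: 10.6
tool_pos: [0.5872, -0.1941, 0.1228]
eef_rot: [1.018, -2.972, -0.0]
wrist_force: [-8.0, 4.1, 11.4]
width: 0.053
gripper_force: 58.7
```

Request:
{"op": "send_rows", "data": {"deltas": [[[0, 0, 0, 0, 0, 1, 0.3], [0, 0, 0, 0, 0, 1, 0.3], [0, 0, 0, 0, 0, 1, 0.3], [0, 0, 0, 0, 0, 1, 0.3], [0, 0, 0, 0, 0, 1, 0.3], [0, 0, 0, 0, 0, 1, 0.3], [0, 0, 0, 0, 0, 1, 0.3], [0, 0, 0, 0, 0, 1, 0.3], [0, 0, 0, 0, 0, 1, 0.3], [0, 0, 0, 0, 0, 1, 0.3], [0, 0, 0, 0, 0, 1, 0.3], [0, 0, 0, 0, 0, 1, 0.3]]]}}

```text
time_s: 11.8
tool_pos: [0.5872, -0.1931, 0.1227]
eef_rot: [-0.604, -3.082, -0.002]
wrist_force: [-7.1, 7.8, 12.7]
width: 0.0527
gripper_force: 58.4
```

Request:
{"op": "send_rows", "data": {"deltas": [[[0, 0, 0, 0, 0, 1, 0.3], [0, 0, 0, 0, 0, 1, 0.3], [0, 0, 0, 0, 0, 1, 0.3], [0, 0, 0, 0, 0, 1, 0.3], [0, 0, 0, 0, 0, 1, 0.3], [0, 0, 0, 0, 0, 1, 0.3], [0, 0, 0, 0, 0, 1, 0.3], [0, 0, 0, 0, 0, 1, 0.3], [0, 0, 0, 0, 0, 1, 0.3], [0, 0, 0, 0, 0, 1, 0.3], [0, 0, 0, 0, 0, 1, 0.3], [0, 0, 0, 0, 0, 1, 0.3]]]}}

```text
time_s: 13.0
tool_pos: [0.5881, -0.1926, 0.1227]
eef_rot: [-2.063, -2.368, -0.004]
wrist_force: [-2.7, 10.6, 10.2]
width: 0.0525
gripper_force: 58.7
```

Request:
{"op": "send_rows", "data": {"deltas": [[[0, 0, 0, 0, 0, 1, 0.3], [0, 0, 0, 0, 0, 1, 0.3], [0, 0, 0, 0, 0, 1, 0.3], [0, 0, 0, 0, 0, 1, 0.3], [0, 0, 0, 0, 0, 1, 0.3], [0, 0, 0, 0, 0, 1, 0.3], [0, 0, 0, 0, 0, 1, 0.3], [0, 0, 0, 0, 0, 0, 0.3], [0, 0, 0, 0, 0, 0, 0.3]]]}}

```text
time_s: 13.9
tool_pos: [0.5887, -0.1928, 0.1228]
eef_rot: [-2.677, -1.642, -0.005]
wrist_force: [0.4, 10.3, 8.6]
width: 0.0526
gripper_force: 60.7
```

```bash
python3 - <<'E'
from h import *
s=state();print(s["qpos"].round(3),s["moment"],np.degrees(s["qpos"][5]+2.601))
E
```

```text
[-0.453  0.431 -0.037  1.102  0.003  1.588] [ 1.9488031   0.08376244 -0.20369357] 240.00631808510317
```

Request:
{"op": "send_rows", "data": {"deltas": [[[0, 0, 0, 0, 0, 0, 1], [0, 0, 0, 0, 0, 0, 1], [0, 0, 0, 0, 0, 0, 1], [0, 0, 0, 0, 0, 0, 1], [0, 0, 0, 0, 0, 0, 1], [0, 0, -0.5, 0, 0, 0, 1], [0, 0, -1, 0, 0, 0, 1], [0, 0, -1, 0, 0, 0, 1], [0, 0, -0.5, 0, 0, 0, 1]]]}}

```text
time_s: 14.8
tool_pos: [0.5886, -0.1948, 0.1837]
eef_rot: [2.677, 1.64, 0.002]
wrist_force: [-0.1, 0.4, 0.4]
width: 0.085
gripper_force: 0.0
```

Request:
{"op": "send_rows", "data": {"deltas": [[[0, 0, 0, 0, 0, -1, 1], [0, 0, 0, 0, 0, -1, 1], [0, 0, 0, 0, 0, -1, 1], [0, 0, 0, 0, 0, -1, 1], [0, 0, 0, 0, 0, -1, 1], [0, 0, 0, 0, 0, -1, 1], [0, 0, 0, 0, 0, -1, 1], [0, 0, 0, 0, 0, -1, 1], [0, 0, 0, 0, 0, -1, 1], [0, 0, 0, 0, 0, -1, 1], [0, 0, 0, 0, 0, -1, 1], [0, 0, 0, 0, 0, -1, 1]]]}}

```text
time_s: 16.0
tool_pos: [0.588, -0.1945, 0.1814]
eef_rot: [-1.494, -2.763, 0.0]
wrist_force: [-0.9, -0.8, -0.0]
width: 0.0853
gripper_force: 0.0
```

Request:
{"op": "send_rows", "data": {"deltas": [[[0, 0, 0, 0, 0, -1, 1], [0, 0, 0, 0, 0, -1, 1], [0, 0, 0, 0, 0, -1, 1], [0, 0, 0, 0, 0, -1, 1], [0, 0, 0, 0, 0, -1, 1], [0, 0, 0, 0, 0, -1, 1], [0, 0, 0, 0, 0, -1, 1], [0, 0, 0, 0, 0, -1, 1], [0, 0, 0, 0, 0, -1, 1], [0, 0, 0, 0, 0, -1, 1], [0, 0, 0, 0, 0, -1, 1], [0, 0, 0, 0, 0, -1, 1]]]}}

```text
time_s: 17.2
tool_pos: [0.588, -0.1945, 0.1814]
eef_rot: [0.087, -3.14, -0.0]
wrist_force: [-0.2, 1.0, -0.2]
width: 0.0856
gripper_force: 0.0
```

```bash
python3 - <<'E'
from h import *
s=state();M=R.from_rotvec(s["eef_rot"]).as_matrix();print(s["time_s"],s["qpos"].round(3),s["tool_pos"],s["wrist_force"],M.round(3),"err tool mm",(M.T@(np.array([.588,-.1937,.122])-s["tool_pos"])*1e3).round(1))
f=vision.grab_frame("wrist");cv2.imwrite("pics/w5.png",f["img"][:,:,::-1])
E
```

```text
17.2 [-0.455  0.4    0.067  1.238 -0.    -0.51 ] [ 0.58802019 -0.19451467  0.18136993] [-0.20244639  0.99835906 -0.21253452] [[-0.998 -0.056 -0.   ]
 [-0.056  0.998  0.   ]
 [ 0.     0.    -1.   ]] err tool mm [-0.   0.8 59.4]
```

View pics/w5.png

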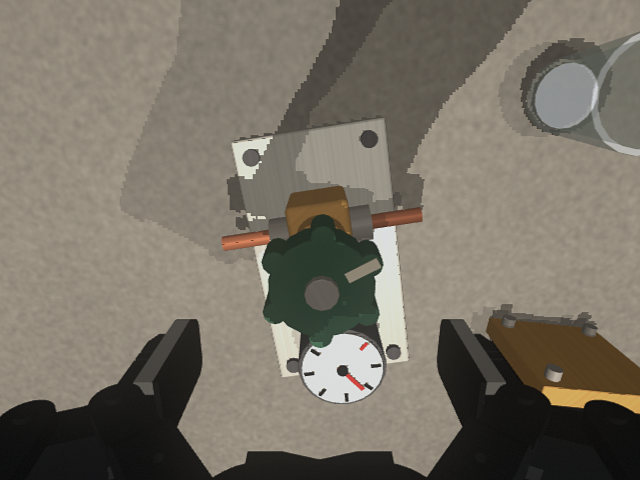

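The wheel stands at (321,290) with the mark at (363,270), flats aligned with the pads. The needle (360,387) still has about 90° to go to the zero mark at (364,346), i.e. about 135° of wheel. Re-gripping.

Request:
{"op": "send_rows", "data": {"deltas": [[[0, 0.04, 0.5, 0, 0, 0, 1], [0, 0, 1, 0, 0, 0, 1], [0, 0, 1, 0, 0, 0, 1], [0, 0, 0.5, 0, 0, 0, 1], [0, 0, 0, 0, 0, 0, 1], [0, 0, 0, 0, 0, 0, 0.3], [0, 0, 0, 0, 0, 0, 0.3], [0, 0, 0, 0, 0, 0, 0.3], [0, 0, 0, 0, 0, 0, 0.3], [0, 0, 0, 0, 0, 0, 0.3], [0, 0, 0, 0, 0, 0, 0.3], [0, 0, 0, 0, 0, 0, 0.3]]]}}

```text
time_s: 18.45
tool_pos: [0.5884, -0.1935, 0.1229]
eef_rot: [-0.081, 3.138, -0.001]
wrist_force: [-2.0, 2.5, 5.9]
width: 0.0522
gripper_force: 58.9
```

Request:
{"op": "send_rows", "data": {"deltas": [[[0, 0, 0, 0, 0, 0.5, 0.3], [0, 0, 0, 0, 0, 1, 0.3], [0, 0, 0, 0, 0, 1, 0.3], [0, 0, 0, 0, 0, 1, 0.3], [0, 0, 0, 0, 0, 1, 0.3], [0, 0, 0, 0, 0, 1, 0.3], [0, 0, 0, 0, 0, 1, 0.3], [0, 0, 0, 0, 0, 1, 0.3], [0, 0, 0, 0, 0, 1, 0.3], [0, 0, 0, 0, 0, 1, 0.3], [0, 0, 0, 0, 0, 1, 0.3], [0, 0, 0, 0, 0, 1, 0.3]]]}}

```text
time_s: 19.65
tool_pos: [0.5883, -0.1938, 0.1229]
eef_rot: [1.443, 2.788, 0.0]
wrist_force: [-2.1, 0.4, 5.8]
width: 0.0526
gripper_force: 58.7
```

Request:
{"op": "send_rows", "data": {"deltas": [[[0, 0, 0, 0, 0, 1, 0.3], [0, 0, 0, 0, 0, 1, 0.3], [0, 0, 0, 0, 0, 1, 0.3], [0, 0, 0, 0, 0, 1, 0.3], [0, 0, 0, 0, 0, 1, 0.3], [0, 0, 0, 0, 0, 1, 0.3], [0, 0, 0, 0, 0, 1, 0.3], [0, 0, 0, 0, 0, 1, 0.3], [0, 0, 0, 0, 0, 1, 0.3], [0, 0, 0, 0, 0, 1, 0.3], [0, 0, 0, 0, 0, 1, 0.3], [0, 0, 0, 0, 0, 1, 0.3]]]}}

```text
time_s: 20.85
tool_pos: [0.588, -0.1938, 0.1229]
eef_rot: [2.644, 1.694, 0.001]
wrist_force: [-3.1, 0.7, 7.1]
width: 0.0523
gripper_force: 58.7
```

Request:
{"op": "send_rows", "data": {"deltas": [[[0, 0, 0, 0, 0, 0.5, 0.3], [0, 0, 0, 0, 0, 0.5, 0.3], [0, 0, 0, 0, 0, 0, 0.3]]]}}

```text
time_s: 21.15
tool_pos: [0.588, -0.1938, 0.1229]
eef_rot: [2.714, 1.579, 0.001]
wrist_force: [-3.8, 1.0, 7.2]
width: 0.0524
gripper_force: 59.4
```

```bash
python3 - <<'E'
from h import *
s=state();print(s["time_s"],s["moment"],s["joint_torque"][5],np.degrees(s["qpos"][5]+.513))
E
```

```text
21.15 [ 0.16301107  0.73704491 -0.17246425] 0.3685401286929846 123.01997980496445
```

Request:
{"op": "send_rows", "data": {"deltas": [[[0, 0, 0, 0, 0, 0.5, 0.3], [0, 0, 0, 0, 0, 0.5, 0.3], [0, 0, 0, 0, 0, 0.5, 0.3], [0, 0, 0, 0, 0, 0.5, 0.3]]], "force": 80}}

```text
time_s: 21.55
tool_pos: [0.588, -0.1937, 0.1231]
eef_rot: [2.842, 1.337, 0.001]
wrist_force: [-4.4, 1.8, 8.5]
width: 0.0516
gripper_force: 78.3
```

```bash
python3 - <<'E'
from h import *
s=state();print(s["time_s"],s["moment"],s["joint_torque"][5],np.degrees(s["qpos"][5]+.513))
E
```

```text
21.55 [0.21037144 0.92355099 0.15962835] -0.547419972717762 133.02364509744768
```

Request:
{"op": "send_rows", "data": {"deltas": [[[0, 0, 0, 0, 0, 0.4, 0.3], [0, 0, 0, 0, 0, 0.4, 0.3], [0, 0, 0, 0, 0, 0, 0.3]]]}}

```text
time_s: 21.85
tool_pos: [0.5879, -0.1937, 0.123]
eef_rot: [2.886, 1.237, 0.001]
wrist_force: [-4.5, 1.1, 8.4]
width: 0.0516
gripper_force: 78.8
```

```bash
python3 - <<'E'
from h import *
s=state();print(s["time_s"],s["moment"],s["joint_torque"][5],np.degrees(s["qpos"][5]+.513))
E
```

```text
21.85 [ 0.28870797  0.87815577 -0.21229738] 0.25590031407773495 137.00348804817122
```

Request:
{"op": "send_rows", "data": {"deltas": [[[0, 0, 0, 0, 0, 0.4, 0.3], [0, 0, 0, 0, 0, 0.4, 0.3]]]}}

```text
time_s: 22.05
tool_pos: [0.5879, -0.1937, 0.123]
eef_rot: [2.928, 1.136, 0.001]
wrist_force: [-5.1, 1.7, 7.9]
width: 0.0516
gripper_force: 78.3
```

```bash
python3 - <<'E'
from h import *
s=state();print(s["time_s"],s["moment"],s["joint_torque"][5],np.degrees(s["qpos"][5]+.513))
E
```

```text
22.05 [0.21844389 0.89929866 0.16930743] -0.44611187651753426 140.99773494542052
```

Request:
{"op": "send_rows", "data": {"deltas": [[[0, 0, 0, 0, 0, 0.4, 0.3], [0, 0, 0, 0, 0, 0.2, 0.3]]]}}

```text
time_s: 22.25
tool_pos: [0.5879, -0.1937, 0.123]
eef_rot: [2.957, 1.059, 0.001]
wrist_force: [-5.5, 2.4, 9.3]
width: 0.0518
gripper_force: 78.3
```

```bash
python3 - <<'E'
from h import *
s=state();print(s["time_s"],s["moment"],s["joint_torque"][5],np.degrees(s["qpos"][5]+.513))
f=vision.grab_frame("wrist");cv2.imwrite("pics/w6.png",f["img"][:,:,::-1])
E
```

```text
22.25 [0.31231784 0.89942163 0.20789946] 0.09294510120525956 143.99686315286812
```

View pics/w6.png

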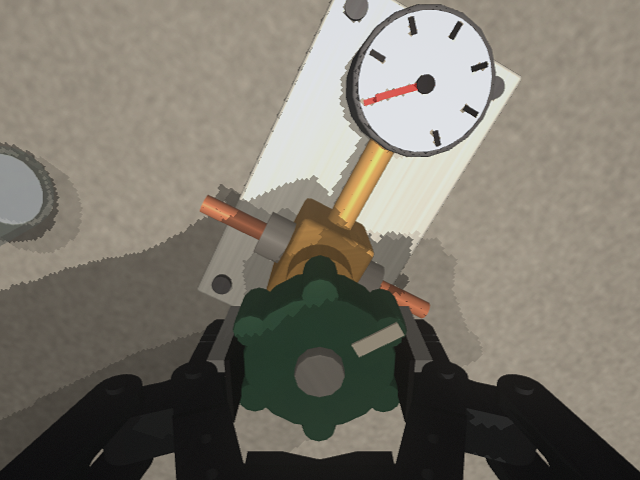

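The needle at (395,95) now covers the zero mark at about (368,102); the wheel is still well held. The torque is still only friction, so I'll go on gently until the stop is felt.

Request:
{"op": "send_rows", "data": {"deltas": [[[0, 0, 0, 0, 0, 0.2, 0.3], [0, 0, 0, 0, 0, 0.2, 0.3]]]}}

```text
time_s: 22.5
tool_pos: [0.5879, -0.1937, 0.123]
eef_rot: [2.974, 1.008, 0.001]
wrist_force: [-4.8, 2.4, 8.6]
width: 0.0518
gripper_force: 78.3
```

```bash
cat > s.py <<'E'
from h import *
s=state();print(s["time_s"],s["moment"],s["joint_torque"][5],np.degrees(s["qpos"][5]+.513))
E
python3 s.py
```

```text
22.5 [0.25843177 0.89968863 0.16846559] -0.14344117138534784 145.9575612868703
```

Request:
{"op": "send_rows", "data": {"deltas": [[[0, 0, 0, 0, 0, 0.2, 0.3], [0, 0, 0, 0, 0, 0.2, 0.3]]]}}

```text
time_s: 22.7
tool_pos: [0.5876, -0.1937, 0.123]
eef_rot: [2.99, 0.958, -0.0]
wrist_force: [-6.1, 0.1, 8.1]
width: 0.0518
gripper_force: 89.4
```

```bash
python3 s.py
```

```text
22.7 [0.01149879 1.22663025 1.90378658] 1.53815109282732 147.86630159338512
```

Request:
{"op": "send_rows", "data": {"deltas": [[[0, 0, 0, 0, 0, 0.2, 0.3], [0, 0, 0, 0, 0, 0, 0.3], [0, 0, 0, 0, 0, 0, 0.3]]]}}

```text
time_s: 23.0
tool_pos: [0.5878, -0.1937, 0.123]
eef_rot: [2.997, 0.936, 0.0]
wrist_force: [-6.8, -0.0, 8.2]
width: 0.0516
gripper_force: 95.2
```

```bash
python3 s.py
```

```text
23.0 [-0.11813486  1.13786919  2.60415271] 2.567228525876999 148.7395080210222
```

The stop is firmly felt (2.6 N m). Letting go and rising.

Request:
{"op": "send_rows", "data": {"deltas": [[[0, 0, 0, 0, 0, 0, 1], [0, 0, 0, 0, 0, 0, 1], [0, 0, 0, 0, 0, 0, 1], [0, 0, 0, 0, 0, 0, 1], [0, 0, 0, 0, 0, 0, 1], [0, 0, -0.5, 0, 0, 0, 1], [0, 0, -1, 0, 0, 0, 1], [0, 0, -1, 0, 0, 0, 1], [0, 0, -1, 0, 0, 0, 1], [0, 0, -1, 0, 0, 0, 1], [0, 0, -0.5, 0, 0, 0, 1], [0, 0, 0, 0, 0, 0, 1]]]}}

```text
time_s: 24.2
tool_pos: [0.5886, -0.194, 0.223]
eef_rot: [2.999, 0.931, 0.003]
wrist_force: [0.9, -1.0, -0.5]
width: 0.0852
gripper_force: 0.0
```

```bash
python3 s.py; python3 - <<'E'
from h import *
f=vision.grab_frame("wrist");g=vision.grab_frame("top")
a=cv2.resize(f["img"][0:400,120:520],(400,400));b=cv2.resize(g["img"][130:330,130:330],(400,400),interpolation=2)
cv2.imwrite("pics/end.png",np.hstack([a,b])[:,:,::-1])
E
```

```text
24.2 [-0.02159957 -0.06746432  0.00062022] 0.0008458297998004127 148.9190321561655
```

View pics/end.png

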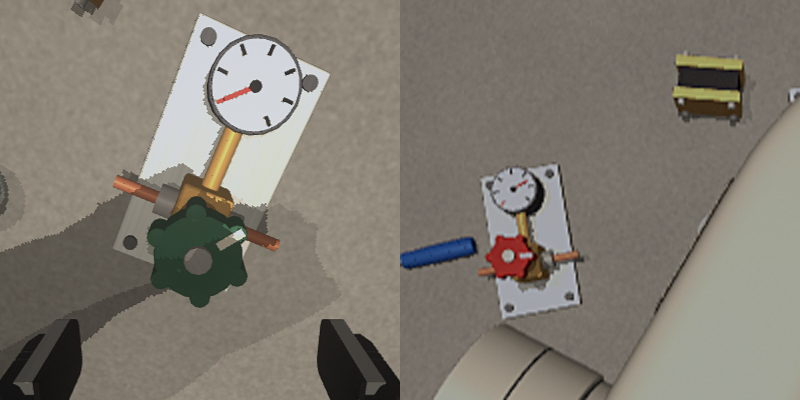

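The needle lies on the zero mark (left pane, (220,102)), the wheel is free of the fingers, and the red valve, fuel cell and screwdriver are where they were. The beaker was never near the gripper.

```bash
python3 -c "
from rig import env
print(env.job_done())"
```

```text
the job is handed in; nothing more can be done
None
```

The green valve is closed against its stop (about 388° of turning in two holds, 2.6 N m felt at the end, gauge needle on zero), the wheel is released, and the job was handed in at about 24 s of the 67 s allowed; nothing else was touched.

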